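# Put the stacked intercom parts back in their places

### The job

The parts of a desk intercom are stacked on the pink pad. Take the stack apart from the top down, putting each part straight into its place before lifting the next: the loudspeaker, magnet up, right down in the round recess of the dark front shell; the clamp ring over its magnet, down flat in the wider upper step of the same recess; the steel shield cover over the black chip on the blue circuit board, lined up lengthwise with the chip and flat on the board; and last the battery pack flat in the grey tray. Let go of everything and leave the screw jar and the white spool standing where they are.

Things in the scene. Friction and masses are not known exactly. Their poses are not given: they have to be found in the camera images.
- speaker_center (a point): The loudspeaker, top of the stack at the start: a dark steel disc 38 mm across and 9 mm high, with a bright magnet 24 mm across and 18 mm high centred on top of it (27 mm high overall; grip it by the magnet). Rigid, about 0.09 kg. The point is on its axis half-way up, 13.5 mm above its underside; z is up along the axis.
- ring_center (a point): The aluminium clamp ring under the loudspeaker: outside 50 mm, hole 30 mm, 16 mm high, the same both ways up, about 0.05 kg. The point is on its axis half-way up, 8 mm above its underside; z along the axis.
- cover_center (a point): The shield cover under the ring: a bright steel rectangular cap, 66 mm (its x) by 54 mm (its y) by 15 mm high, closed on top and open below, walls and top 2 mm, about 0.06 kg. The point is at its centre half-way up, 7.5 mm above its lower edge; z up.
- battery_center (a point): The battery pack at the bottom of the stack, lying on a pink pad 4 mm thick: a black and grey block 104 mm (its x) by 60 mm (its y) by 24 mm high, about 0.22 kg. The point is at its centre, 12 mm above its underside; z up. At the start the four parts lie one straight on another: undersides at about 4, 28, 43 and 59 mm above the table (battery, cover, ring, loudspeaker), within a few mm of centre.
- shell_bore (a point): The dark plastic front shell, fixed, 130 mm (its x) by 96 mm (its y) by 19 mm high, with a round stepped recess in its middle: below, 42 mm across and 10 mm deep (loudspeaker); above it a wider step 54 mm across and 6 mm deep (ring). The point is at the centre of the recess floor, 3 mm above the table and 16 mm below the shell's top; z up. The loudspeaker stands on this floor; the ring lies on the shoulder 10 mm above it, so that its top stands 10 mm above the shell.
- board_place (a point): The blue circuit board on an aluminium holder, fixed, 124 mm (its x) by 104 mm (its y), with a black chip 46 mm (x) by 34 mm (y) and 4 mm high in the middle, and a thin white outline around it where the cover belongs. The point is at the chip's centre on the board's upper surface, 12 mm above the table; z up. Small components up to 5 mm high stand only at the two x ends, beyond 46 mm from the centre.
- tray_floor (a point): The grey plastic battery tray, fixed, inside 120 mm (its x) by 76 mm (its y), walls 3 mm thick rising 6 mm above its floor. The point is at the centre of the inner floor, 3 mm above the table; z up. The battery lies in it lengthwise along x, either way round.
- jar_center (a point): Screw jar, a bystander: clear, with a white cap, 48 mm across and 45 mm high, standing loose near the robot. The point is on its axis 22 mm above the table.
- spool_center (a point): White plastic spool, a bystander: 52 mm across and 34 mm high, standing loose on the far side. The point is on its axis 17 mm above the table.

How it is judged:
By the outcome, as a careful person would: the job done as asked, in the order asked, and still so for the second after the job is handed in, with the robot touching nothing.
It also fails if it takes over 128 s, if anything falls off the work surface, if the arm or the gripper's body presses on something with over 40 N, if the wrist force passes 120 N, or if a joint passes its speed limit or range.

### The arm

A 6-joint arm with a two-finger parallel gripper is mounted at the origin on the work surface. World frame = base frame: x ahead of the robot, y to its left, z up, the work surface at z = 0. Lengths are in mm, angles in rad, forces in N, time in s.
With the tool pointing down it reaches from about 300 to 775 mm from the base axis. Payload 14.6 kg.
Tool frame: the origin (TCP) lies midway between the tips of the shut fingers; the grasp point (between the pads) lies 19 mm behind it (manip.hold_point_z is the distance from the TCP to the grasp point, in mm); z points along the fingers, y is the direction in which the jaws open and shut (so a half turn about z gives the same grasp; the last joint's range is limited). The gripper opens to 94 mm and grips with 3 to 60 N. Pads are 16 mm wide; open, the fingers measure 119 mm over their backs; the gripper's body (75 mm by 177 mm) begins 78 mm behind the grasp point.
Start: joints at [-1.405, 0.3, 1.521, -0, 1.321, -0.067], TCP at [126.88, -535.155, 205.446] pointing down, gripper open.
Joint ranges: [-3.03, 3.03], [-0.79, 2.21], [0.23, 2.52], [-1.04, 4.18], [0, 3.07], [-2.55, 2.55]. Speed limits (rad/s): [2.22, 2.22, 2.57, 3.14, 3.14, 3.14].

### API

Orientations are given as [roll, pitch, yaw] about the fixed x, y, z axes, in that order (R = Rz(yaw) Ry(pitch) Rx(roll)).
In Python, from cell import manip gives the robot as it stands.
- The arm moves only by the shell command python3 -m crank 'ROWS' [OPENING] [FORCE]. ROWS is JSON, a list of rows, each an object with "offset": the shift along the world's x, y, z in m, a list of three; "spin": the turn about the world's z in degrees. In form: [{"offset": [dx, dy, dz], "spin": spin}, ...]. A call has exactly 8 rows; each row is the pose to reach, as a shift and turn from the pose measured when the call began; what a row does not reach only later rows make up. A row lasts 1/12 s, in which the tool goes at most 41.7 mm and 7.16 degrees, less where a joint would pass 70% of its speed; a pose out of reach is approached as far as the arm can. A call with a gripper value outside its range is refused whole. OPENING is the opening, from 0 (shut) to 1 (fully open), set as the call begins (- or left out, the last holds). The fingers move at their own pace and stop on an object; FORCE is the grip in N (left out, the last holds). Time passes only in rows, so rows that repeat a pose let the fingers close, or fill a call up. It gives the time, the measured TCP pose, the force and the opening at its end, in the units of the state.
- manip.read_state(): the state, without advancing time (a new reading comes with each control period).
- manip.camera(name): name is "side" or "top"; returns a dict with "pixels" (384x512x3 uint8, red, green, blue), "fx", "fy", "cx", "cy" (pixels), "extrinsics" (4x4, takes a point from world to camera coordinates). Camera axes: x right, y down, z forward; pixel columns grow to the right and rows downward; lengths in mm; the calibration is good to about 2 mm. A picture is of the moment at which its call begins. There is no depth.
- manip.sign_off(): hands the job in, once; it reports no verdict.
Trained networks look in a picture, given as the dict that the camera call returned (one of the last four; its "shot" number tells which), for a name from the list of things; names that differ only in an ending like _2 or _b are one class to them, and where a whole thing is asked for, a point or a joint stands for the part that bears it (a point fixed in the world has none). Each returns a list of dicts, best first, with "conf" (0 to 1); they miss things now and then, are a little off and sometimes report something else, mostly with a low value. They report only what shows in the picture. A call takes as long as a camera call.
- manip.search_frame(picture, name): "location" ([x, y, z] in mm, in world coordinates, good to about 4 mm: the middle of the surface that is visible of it).
- manip.masks_of(picture, name): "mask" (384x512 bool, what is visible of it).
The state is a dict: "clock": time; "joints": joint angles; "qd": joint speeds; "effort": joint torques, N m; "eef_pos": TCP position; "eef_rot": TCP orientation; "wrist_force": force on the tool from outside, world axes, zero at the start; "moment": the same for the moment, N m; "finger_gap": finger opening in mm.
Only numpy, scipy, OpenCV 4.12 (cv2) and the standard library are available. Lean on these libraries where they do the work, as an engineer would, in place of code of your own. Each camera call takes 0.05 s, during which the arm holds its last target. There are 200 camera calls.

## Working session

There is one attempt and no reset: what is moved stays moved. The work goes in short steps, Python scripts to look and compute and a shell command to move; the robot and the scene stay as the last step left them, time stands still between calls to the robot, and variables do not carry over. Pictures are saved under pics/ and viewed, about 12 in all and at most 16, crops included, and the job is handed in when it is done.

```bash
mkdir -p pics; ls; cat > h.py <<'E'
import numpy as np, cv2
from cell import manip
def pix(p,c):
    E=np.array(c["extrinsics"]); q=E@np.array([*p,1.]); return c["fx"]*q[0]/q[2]+c["cx"], c["fy"]*q[1]/q[2]+c["cy"]
def world(u,v,z,c):
    E=np.array(c["extrinsics"]);R=E[:3,:3];o=-R.T@E[:3,3]
    d=R.T@np.array([(u-c["cx"])/c["fx"],(v-c["cy"])/c["fy"],1.]); return o+d*(z-o[2])/d[2]
def save(c,n,box=None,s=1):
    im=c["pixels"][...,::-1]
    if box: im=im[box[1]:box[3],box[0]:box[2]]
    cv2.imwrite("pics/"+n,cv2.resize(im,None,fx=s,fy=s,interpolation=cv2.INTER_CUBIC))
E
python3 - <<'E'
from h import *
t=manip.camera("top");s=manip.camera("side")
save(t,"t0.png",s=1.5);save(s,"s0.png",s=1.5)
for c,n in((t,'top'),(s,'side')):
    E=np.array(c["extrinsics"]);print(n,c["fx"],(-E[:3,:3].T@E[:3,3]).round(),c['shot'])
names="speaker_center ring_center cover_center battery_center shell_bore board_place tray_floor jar_center spool_center".split()
for n in names:
    for c in(t,s):
        r=manip.search_frame(c,n)
        print(n,[(np.round(x["location"]).tolist(),round(x["conf"],2)) for x in r[:2]])
st=manip.read_state();print(st)
E
```

```text
pics
top 482.3454386089935 [ 508.   13. 1212.] 1
side 430.9736025739503 [264. 628. 847.] 2
speaker_center [([447.0, 312.0, 68.0], 0.59)]
speaker_center [([449.0, 324.0, 69.0], 0.53)]
ring_center []
ring_center [([434.0, 327.0, 55.0], 0.67)]
cover_center [([452.0, 307.0, 44.0], 0.65)]
cover_center [([396.0, 11.0, 44.0], 0.7), ([614.0, -118.0, -2.0], 0.69)]
battery_center [([462.0, 304.0, 32.0], 0.85)]
battery_center [([416.0, 328.0, 29.0], 0.84)]
shell_bore [([485.0, -325.0, 23.0], 0.84)]
shell_bore [([485.0, -320.0, 19.0], 0.67)]
board_place [([598.0, 107.0, 6.0], 0.74), ([463.0, 306.0, 29.0], 0.16)]
board_place [([591.0, 114.0, 12.0], 0.92)]
tray_floor [([617.0, -119.0, 2.0], 0.61)]
tray_floor [([613.0, -117.0, 2.0], 0.91)]
jar_center [([393.0, 4.0, 46.0], 0.6)]
jar_center [([393.0, 12.0, 43.0], 0.75), ([419.0, 327.0, 31.0], 0.35)]
spool_center [([765.0, 12.0, 33.0], 0.71)]
spool_center [([762.0, 15.0, 30.0], 0.57)]
{'clock': 1.0, 'joints': array([-1.40459423e+00,  2.99875567e-01,  1.52098118e+00, -2.30818089e-05,
        1.32073293e+00, -6.66148598e-02]), 'qd': array([ 2.51162593e-04,  1.16080614e-04,  9.26218554e-04,  1.73404890e-03,
        6.12143499e-04, -7.46482583e-05]), 'effort': array([-2.49539342e-03, -5.31673551e+01, -3.52920020e+01,  7.06914207e-02,
        2.11955560e-02, -5.57921521e-05]), 'eef_pos': array([ 126.87716674, -535.15447347,  205.46696014]), 'eef_rot': array([3.14159117e+00, 2.25124010e-05, 2.32822669e-01]), 'wrist_force': array([ 0.25585223, -0.05921064, -0.12451755]), 'moment': array([-0.04792485,  0.02188287,  0.0308224 ]), 'finger_gap': 94.03206889995585}
```

View pics/t0.png

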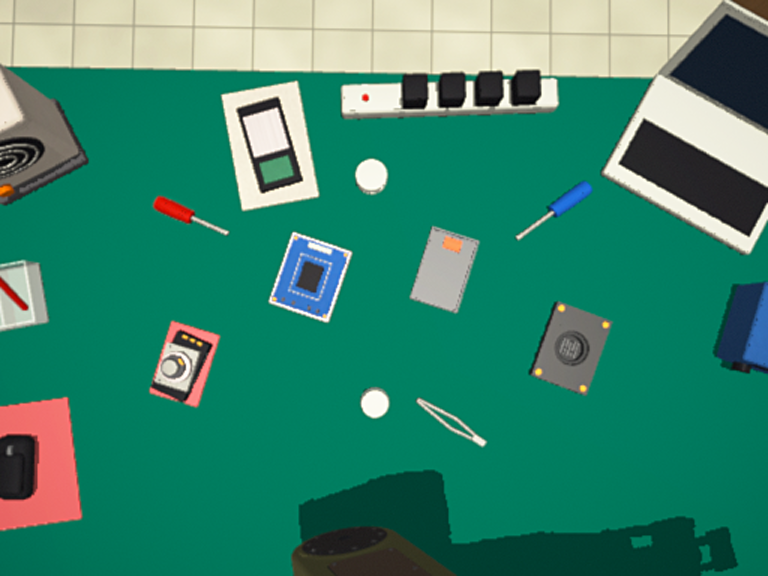

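View pics/s0.png

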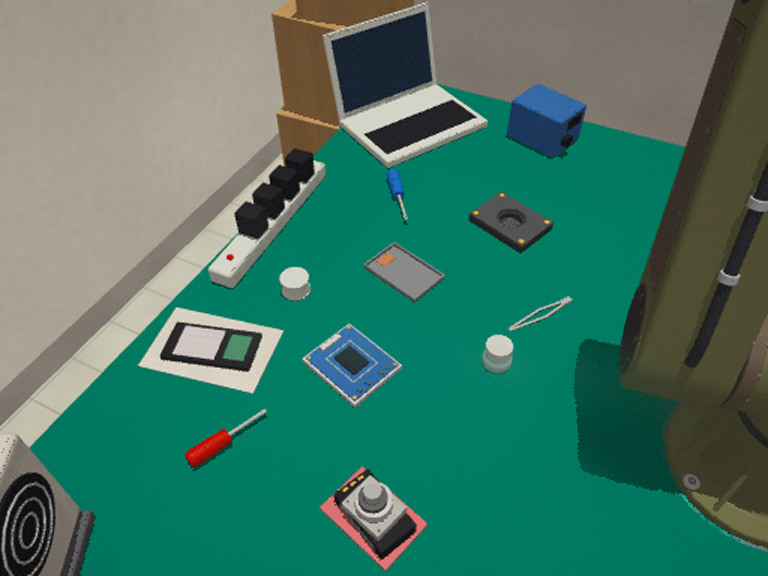

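```bash
cat > m.py <<'E'
from h import *
t=manip.camera("top");s=manip.camera("side")
Z=dict(shell_bore=19,board_place=12,tray_floor=9,cover_center=43,battery_center=28,speaker_center=86,ring_center=59,jar_center=45,spool_center=34)
for n,z in Z.items():
    for c,cn in((t,'top'),(s,'side')):
        r=manip.masks_of(c,n)
        if not r: print(n,cn,None);continue
        m=r[0]["mask"]; v,u=np.nonzero(m)
        W=np.array([world(a,b,z,c)[:2] for a,b in zip(u,v)],np.float32)
        (cx,cy),(w,h),a=cv2.minAreaRect(W)
        print(n,cn,round(r[0]["conf"],2),"n",len(u),"mean",W.mean(0).round(1),"rect",round(cx,1),round(cy,1),round(w,1),round(h,1),round(a,1))
def crop(c,p,r=32,k=300):
    u,v=map(int,pix(p,c)); u=min(max(u,r),511-r);v=min(max(v,r),383-r);return cv2.resize(c["pixels"][v-r:v+r,u-r:u+r,::-1],(k,k),interpolation=cv2.INTER_CUBIC)
P=[(450,310,60),(485,-322,19),(595,110,12),(615,-118,9)]
g=lambda c:np.hstack([crop(c,p,28 if c is t else 40,200) for p in P])
cv2.imwrite("pics/m1.png",np.vstack([g(t),g(s)]))
for c in(t,s): print([np.round(pix(p,c)).tolist() for p in P])
np.savez("c0.npz",t=t["pixels"],s=s["pixels"])
E
python3 m.py
```

```text
shell_bore top None
shell_bore side 0.59 n 1311 mean [ 481.4 -316.3] rect 482.9 -318.0 120.1 142.1 69.8
board_place top 0.58 n 1628 mean [ 611.9 -115.1] rect 612.3 -115.5 82.7 126.5 74.1
board_place side 0.76 n 1953 mean [594.3 112.3] rect 596.0 111.0 108.5 129.1 71.4
tray_floor top 0.67 n 1729 mean [ 611.5 -115.3] rect 611.9 -115.9 85.5 131.1 74.4
tray_floor side 0.75 n 1200 mean [ 610.2 -111.8] rect 612.0 -113.3 93.4 137.8 71.1
cover_center top 0.68 n 293 mean [444.5 311.6] rect 445.6 315.9 56.4 67.3 73.0
cover_center side 0.63 n 363 mean [437.9 328.3] rect 446.0 318.6 54.7 67.5 73.9
battery_center top 0.57 n 524 mean [452.5 305.5] rect 446.8 312.5 65.5 107.0 67.1
battery_center side 0.63 n 622 mean [436.6 326.1] rect 446.4 318.5 62.9 107.2 66.5
speaker_center top 0.6 n 217 mean [447.8 311.7] rect 447.0 311.6 34.7 37.2 0.7
speaker_center side 0.7 n 307 mean [443.5 324.9] rect 443.6 325.4 35.2 36.9 73.0
ring_center top 0.64 n 140 mean [447.  303.3] rect 446.0 307.1 35.3 49.3 81.5
ring_center side 0.8 n 235 mean [439.8 327.6] rect 441.7 324.6 49.3 37.9 35.3
jar_center top 0.72 n 293 mean [394.4  -1.4] rect 394.9 -1.6 45.9 42.4 45.8
jar_center side 0.96 n 405 mean [388.2  14.3] rect 388.9 13.7 43.0 73.8 12.1
spool_center top 0.84 n 369 mean [761.4   9.5] rect 761.9 9.8 50.7 52.7 46.0
spool_center side 0.59 n 375 mean [755.8  19.4] rect 756.4 18.8 48.1 78.6 37.3
[[119.0, 243.0], [379.0, 231.0], [206.0, 184.0], [297.0, 178.0]]
[[249.0, 329.0], [340.0, 146.0], [234.0, 241.0], [268.0, 179.0]]
```

View pics/m1.png

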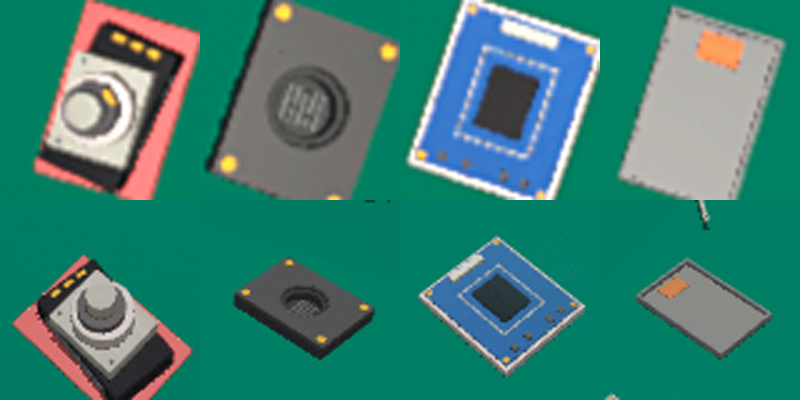

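```bash
cat > seg.py <<'E'
from h import *
def hsv(c): return cv2.cvtColor(c["pixels"],cv2.COLOR_RGB2HSV)
def near(c,p,r):
    u,v=pix(p,c); V,U=np.mgrid[:384,:512]; return (U-u)**2+(V-v)**2<r*r
def blobs(m,mn=3):
    n,l,s,ce=cv2.connectedComponentsWithStats(m.astype(np.uint8)); return [(s[i,4],ce[i]) for i in range(1,n) if s[i,4]>=mn]
def rect(m,z,c):
    v,u=np.nonzero(m); W=np.array([world(a,b,z,c)[:2] for a,b in zip(u,v)],np.float32)
    (x,y),(w,h),a=cv2.minAreaRect(W); return W.mean(0).round(1),[round(float(q),1) for q in(x,y,w,h,a)]
E
python3 - <<'E'
from seg import *
t=manip.camera("top");s=manip.camera("side")
for c,k in((t,'top'),(s,'side')):
    H=hsv(c);h,sa,va=[H[...,i].astype(int) for i in range(3)]
    ye=(h>15)&(h<35)&(sa>120)&(va>120)
    for nm,p,z,r in(('shell',(483,-320,19),19,45),('board',(595,110,12),12,45)):
        b=blobs(ye&near(c,p,r),2)
        P=np.array([world(*q[1],z,c)[:2] for q in b]); print(k,nm,'screws',[q[0] for q in b],P.round(1).tolist(),P.mean(0).round(1))
    chip=near(c,(595,110,12),13)&(va<90)&~((h>95)&(h<130)&(sa>120)&(va>70))
    print(k,'chip',rect(chip,16,c))
    for dark in(45,60): print(k,'bore dark',dark,rect(near(c,(485,-322,19),16 if k=='top' else 18)&(va<dark),19,c))
    tr=near(c,(613,-116,9),42)&~((h>65)&(h<95)&(sa>120))
    print(k,'tray',rect(tr,9,c))
    mg=near(c,(447,313,86),9); 
    u,v=pix((447,313,86),c);u,v=int(u),int(v)
    print(va[v-10:v+11,u-11:u+12] if k=='top' else '')
E
```

```text
top shell screws [np.int32(17), np.int32(16), np.int32(16), np.int32(16)] [[548.7, -307.9], [522.4, -381.9], [443.5, -270.6], [417.3, -343.8]] [ 483.  -326.1]
top board screws [np.int32(2), np.int32(2), np.int32(4), np.int32(2)] [[660.8, 133.9], [633.1, 49.8], [557.8, 166.8], [530.3, 83.1]] [595.5 108.4]
top chip (array([595.2, 107.7], dtype=float32), [595.2, 108.0, 32.6, 42.6, 70.4])
top bore dark 45 (array([ 478.6, -341.5], dtype=float32), [477.9, -340.9, 6.9, 28.3, 74.7])
top bore dark 60 (array([ 482. , -341.9], dtype=float32), [483.7, -342.5, 37.1, 22.4, 0.0])
top tray (array([ 610.8, -115.7], dtype=float32), [611.0, -115.6, 85.0, 128.9, 73.2])
[[127 127 127 125 115 255 248 227 224 222 216 201 203 209 220 196 177 164
  153 159 223 234 231]
 [127 128 127 124 157 254 239 224 226 228 238 244 247 246 248 246 244 232
  174 121 149 216 231]
 [127 127 127 124 253 255 235 231 244 246 200 174 174 179 231 255 255 255
  253 213 142 146 218]
 [128 127 126 114 255 253 238 245 231 185 124 103 100 107 141 163 166 186
  252 255 239 153 150]
 [126 127 126 133 255 245 230 191 145 109  94  98  99 
[... 1530 characters left out ...]
0 224 230 222 237 247 246 243 237 237 219
  217 217 223 227 231]]
side shell screws [np.int32(6), np.int32(6), np.int32(6), np.int32(9)] [[525.0, -383.9], [550.4, -309.8], [419.5, -345.5], [445.7, -273.2]] [ 485.2 -328.1]
side board screws [np.int32(2), np.int32(2), np.int32(3)] [[636.1, 47.7], [662.2, 132.0], [559.3, 165.3]] [619.2 115. ]
side chip (array([596.8, 108.6], dtype=float32), [596.8, 108.2, 34.8, 46.6, 71.6])
side bore dark 45 (array([ 486. , -291.5], dtype=float32), [476.1, -301.4, 86.3, 80.7, 68.9])
side bore dark 60 (array([ 486.1, -296. ], dtype=float32), [477.3, -302.5, 89.5, 83.6, 69.0])
side tray (array([ 612.2, -115.8], dtype=float32), [643.8, -144.4, 127.6, 242.7, 47.3])
```

```bash
python3 - <<'E'
from h import *
t=manip.camera("top");s=manip.camera("side")
u,v=pix((447,313,86),t);print(u,v,world(int(u)-1.4,int(v)+.6,86,t))
g=cv2.cvtColor(s["pixels"],cv2.COLOR_RGB2GRAY)
save(s,"mag.png",(225,300,285,360),10)
u,v=pix((447,313,86),s);print(u-225,v-300)
E
python3 -m crank '[{"offset":[0.03,0.03,0],"spin":7},{"offset":[0.06,0.06,0],"spin":14},{"offset":[0.09,0.09,0],"spin":21},{"offset":[0.12,0.12,0],"spin":28},{"offset":[0.15,0.15,0],"spin":35},{"offset":[0.18,0.18,0],"spin":42},{"offset":[0.21,0.21,0],"spin":49},{"offset":[0.24,0.24,0],"spin":56}]' 1
python3 -m crank '[{"offset":[0.02,0.03,0],"spin":7},{"offset":[0.04,0.06,0],"spin":14},{"offset":[0.06,0.09,0],"spin":21},{"offset":[0.08,0.12,0],"spin":28},{"offset":[0.09,0.15,0],"spin":35},{"offset":[0.1,0.18,0],"spin":42},{"offset":[0.11,0.21,0],"spin":49},{"offset":[0.11,0.24,0],"spin":56}]'
```

```text
114.36594894438215 244.49538220324243 [446.7074816  317.07651278  86.        ]
24.221158631385094 25.130701123376525
clock: 2.87
eef_pos: [363.7, -297.8, 205.7]
eef_rot: [3.141, 0.0, 1.216]
wrist_force: [-0.7, -0.2, -0.4]
finger_gap: 94.2
clock: 3.53
eef_pos: [474.5, -56.1, 205.7]
eef_rot: [3.141, 0.0, 2.2]
wrist_force: [0.1, 0.3, 0.2]
finger_gap: 94.1
```

View pics/mag.png

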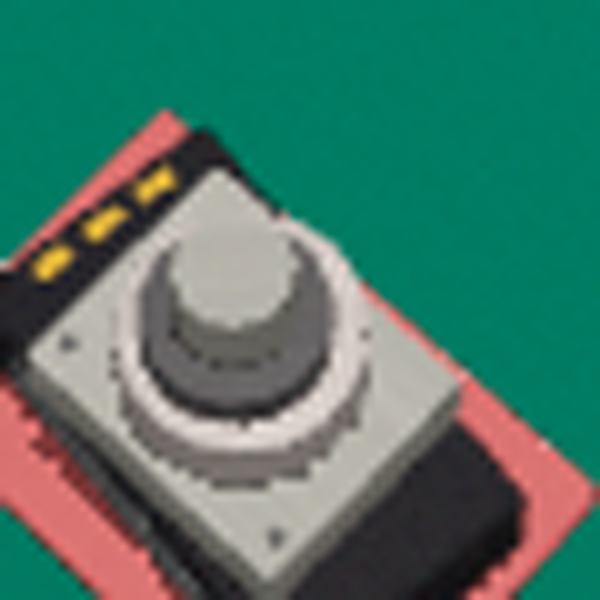

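```bash
python3 -c "
from h import *
s=manip.camera('side');print(world(248.1,326.7,86,s))"
python3 -m crank '[{"offset":[0,0.04,0],"spin":5},{"offset":[0,0.08,0],"spin":10},{"offset":[0,0.12,0],"spin":15},{"offset":[-0.01,0.16,0],"spin":20},{"offset":[-0.01,0.20,0],"spin":25},{"offset":[-0.015,0.24,0],"spin":30},{"offset":[-0.02,0.28,0],"spin":34},{"offset":[-0.022,0.31,0],"spin":37}]'
python3 -m crank '[{"offset":[0,0.02,-0.01],"spin":0},{"offset":[-0.003,0.04,-0.03],"spin":0},{"offset":[-0.005,0.06,-0.05],"spin":0},{"offset":[-0.005,0.063,-0.07],"spin":0},{"offset":[-0.005,0.063,-0.09],"spin":0},{"offset":[-0.005,0.063,-0.1],"spin":0},{"offset":[-0.005,0.063,-0.1],"spin":0},{"offset":[-0.005,0.063,-0.1],"spin":0}]'
python3 -c "
from h import *
s=manip.camera('side');save(s,'g1.png',(190,250,330,370),5)"
```

```text
[447.42931416 316.71203865  86.        ]
clock: 4.25
eef_pos: [450.9, 260.2, 205.8]
eef_rot: [3.14, -0.001, 2.862]
wrist_force: [1.2, -0.3, 0.4]
finger_gap: 93.8
clock: 4.92
eef_pos: [446.1, 323.1, 106.3]
eef_rot: [3.14, -0.001, 2.861]
wrist_force: [0.9, -0.3, 0.7]
finger_gap: 94.1
```

View pics/g1.png

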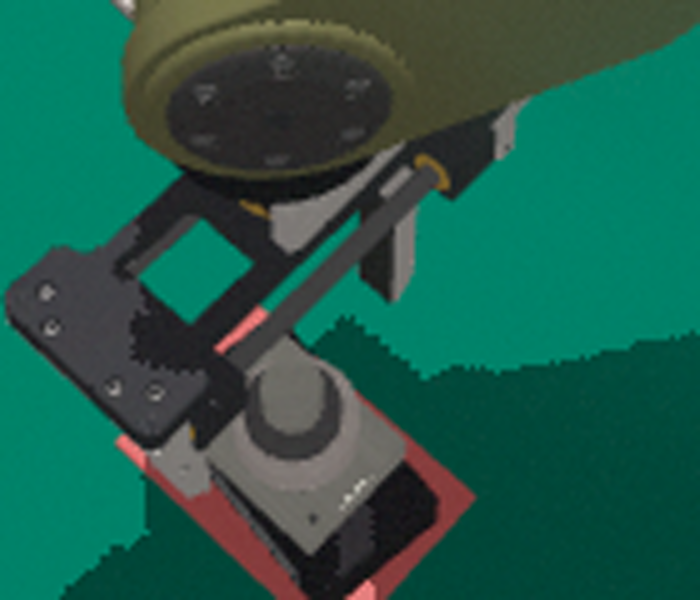

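```bash

python3 -m crank '[{"offset":[0.001,-0.003,0],"spin":0},{"offset":[0.001,-0.006,-0.005],"spin":0},{"offset":[0.001,-0.006,-0.012],"spin":0},{"offset":[0.001,-0.006,-0.019],"spin":0},{"offset":[0.001,-0.006,-0.025],"spin":0},{"offset":[0.001,-0.006,-0.031],"spin":0},{"offset":[0.001,-0.006,-0.031],"spin":0},{"offset":[0.001,-0.006,-0.031],"spin":0}]' 0.5
python3 -m crank '[{"offset":[0,0,0],"spin":0},{"offset":[0,0,0],"spin":0},{"offset":[0,0,0],"spin":0},{"offset":[0,0,0],"spin":0},{"offset":[0,0,0],"spin":0},{"offset":[0,0,0],"spin":0},{"offset":[0,0,0],"spin":0},{"offset":[0,0,0],"spin":0}]' 0 15
python3 -m crank '[{"offset":[0,0,0],"spin":0},{"offset":[0,0,0.005],"spin":0},{"offset":[0,0,0.01],"spin":0},{"offset":[0,0,0.02],"spin":0},{"offset":[0,0,0.035],"spin":0},{"offset":[0,0,0.05],"spin":0},{"offset":[0,0,0.065],"spin":0},{"offset":[0,0,0.075],"spin":0}]'
python3 -c "
from h import *
s=manip.camera('side');save(s,'g2.png',(190,230,330,350),5)"
```

```text
clock: 5.63
eef_pos: [447.3, 317.3, 75.6]
eef_rot: [3.14, -0.0, 2.861]
wrist_force: [-0.1, -0.7, 0.3]
finger_gap: 47.7
clock: 6.3
eef_pos: [447.4, 317.3, 75.7]
eef_rot: [3.139, -0.0, 2.861]
wrist_force: [-1.3, 0.1, 3.4]
finger_gap: 23.4
clock: 6.97
eef_pos: [447.7, 317.5, 153.0]
eef_rot: [3.138, 0.001, 2.861]
wrist_force: [0.0, -0.5, -0.6]
finger_gap: 23.4
```

View pics/g2.png

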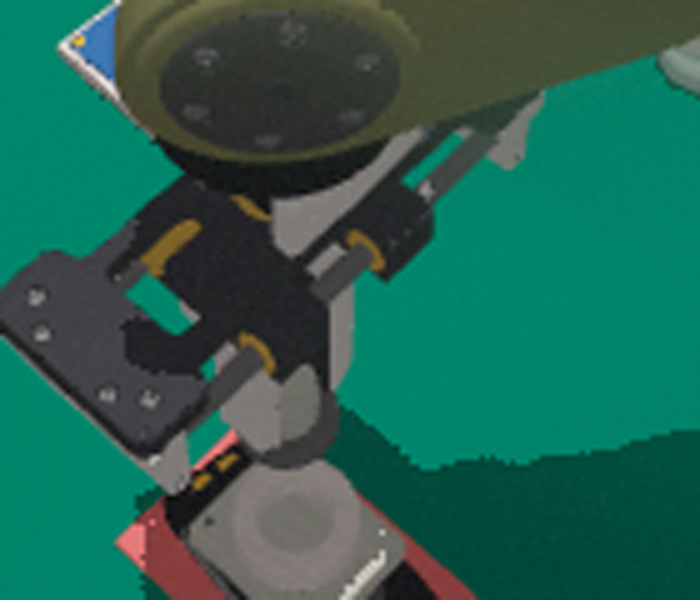

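```bash

python3 -m crank '[{"offset":[0.005,-0.015,0],"spin":0},{"offset":[0.01,-0.045,0],"spin":0},{"offset":[0.02,-0.08,0],"spin":0},{"offset":[0.025,-0.115,0],"spin":0},{"offset":[0.03,-0.15,0],"spin":0},{"offset":[0.035,-0.185,0],"spin":0},{"offset":[0.04,-0.22,0],"spin":0},{"offset":[0.045,-0.255,0],"spin":0}]'
python3 -m crank '[{"offset":[0,-0.035,0],"spin":0},{"offset":[0,-0.07,0],"spin":0},{"offset":[0,-0.105,0],"spin":0},{"offset":[0,-0.14,0],"spin":0},{"offset":[0,-0.175,0],"spin":0},{"offset":[-0.005,-0.21,0],"spin":0},{"offset":[-0.005,-0.245,0],"spin":0},{"offset":[-0.005,-0.275,0],"spin":0}]'
python3 -m crank '[{"offset":[0,-0.03,0],"spin":0},{"offset":[-0.004,-0.06,-0.01],"spin":0},{"offset":[-0.004,-0.09,-0.025],"spin":0},{"offset":[-0.004,-0.11,-0.045],"spin":0},{"offset":[-0.004,-0.114,-0.065],"spin":0},{"offset":[-0.004,-0.114,-0.085],"spin":0},{"offset":[-0.004,-0.114,-0.095],"spin":0},{"offset":[-0.004,-0.114,-0.1],"spin":0}]'
python3 -m crank '[{"offset":[0,0,0],"spin":0},{"offset":[0,0,0],"spin":0},{"offset":[0,0,0],"spin":0},{"offset":[0,0,0],"spin":0},{"offset":[0,0,0],"spin":0},{"offset":[0,0,0],"spin":0},{"offset":[0,0,0],"spin":0},{"offset":[0,0,0],"spin":0}]'
python3 - <<'E'
from h import *
s=manip.camera('side');t=manip.camera('top')
a=s["pixels"][110:180,300:380,::-1];b=t["pixels"][195:265,340:420,::-1]
cv2.imwrite("pics/g3.png",np.hstack([cv2.resize(x,(400,350),interpolation=cv2.INTER_CUBIC) for x in(a,b)]))
p=manip.read_state()["eef_pos"]
for c,o in((s,(300,110)),(t,(340,195))):
    for q in((p[0],p[1],p[2]-7.5),(484.1,-327.1,19)): print(((np.array(pix(q,c))-o+.5)*5).round())
for c in (s,t): print([(np.round(x["location"],1),round(x["conf"],2)) for x in manip.search_frame(c,"speaker_center")])
E
```

```text
clock: 7.68
eef_pos: [493.0, 61.2, 154.3]
eef_rot: [3.136, 0.003, 2.861]
wrist_force: [0.2, 0.6, -0.3]
finger_gap: 23.6
clock: 8.35
eef_pos: [487.4, -216.0, 154.3]
eef_rot: [3.136, 0.003, 2.861]
wrist_force: [0.6, -0.4, -1.5]
finger_gap: 23.4
clock: 9.02
eef_pos: [482.8, -329.5, 52.7]
eef_rot: [3.135, 0.0, 2.861]
wrist_force: [-0.3, -0.4, -0.8]
finger_gap: 23.6
clock: 9.68
eef_pos: [482.8, -329.5, 52.8]
eef_rot: [3.135, 0.0, 2.861]
wrist_force: [-0.4, -0.4, -1.0]
finger_gap: 23.3
[215. 139.]
[205. 176.]
[229. 188.]
[209. 184.]
[(array([443.8, 324.7,  41. ]), 0.43)]
[]
```

View pics/g3.png

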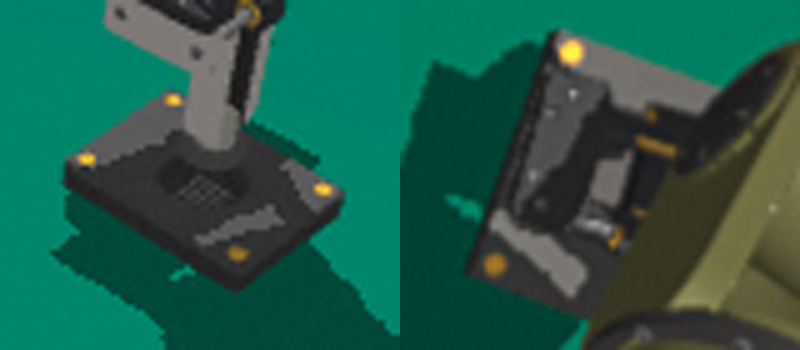

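```bash
python3 - <<'E'
from h import *
s=manip.camera('side')
p=manip.read_state()["eef_pos"]
th=np.linspace(0,6.283,200)
C=np.array([pix((p[0]+19*np.cos(a),p[1]+19*np.sin(a),z),s) for a in th for z in (p[2]-7.5,p[2]-16.5)])
print("pred disc",C.min(0),C.max(0),"tcp",pix(p,s))
B=np.array([pix((484.1+27*np.cos(a),-327.1+27*np.sin(a),19),s) for a in th]);print("bore",B.min(0),B.max(0))
im=s["pixels"].astype(int)
print(np.arange(326,360));
for v in range(130,156): print(v,im[v,328:358].sum(1)//3)
E
```

```text
pred disc [335.42445021 133.1133258 ] [349.23592131 144.17109189] tcp (np.float64(342.8918313348687), np.float64(135.35101210511488))
bore [331.18692983 138.61829644] [349.95377766 150.92224692]
[326 327 328 329 330 331 332 333 334 335 336 337 338 339 340 341 342 343
 344 345 346 347 348 349 350 351 352 353 354 355 356 357 358 359]
130 [ 80  87  92  90  92 124 161 159 115 115 121 120 121 121 122 122 121  73
  29  30  34 100 120 113  78  79  79  79  78  80]
131 [ 87  90  91  91  90  91  92  92  92 116 122 122 122 122 121 123 121 107
  88  28  34 101 122  88  80  80  80  79  79  79]
132 [ 92  90  91  90  91  90  88  90  93 123 122 122 122 121 120 118 121 106
 106  93  37 121 110  79  79  80  81  79  78  79]
133 [ 91  90  91  91  92  90  90  90 101 121 121 122 123 123 126 120 116 106
 106 111  57 120  86  79  80  79  80  79  80  80]
134 [ 90  91  91  91  90  91  91  93  99 121 123 121 123 123 122 120 115 105
 106  87  57  86  46  80  80  79  80  80  80  79]
135 [ 92  90  92  90  91  91  89  90  90 121 121 123 121 121 122 120 109 107
 102  86  46  44  44  44  47  79  79  81  80  80]
136 
[... 1355 characters left out ...]
0
 50 52 47 49 50 49]
149 [50 51 49 49 47 49 52 48 35 61 59 50 69 47 50 60 46 50 48 36 42 49 47 46
 48 49 51 47 49 50]
150 [48 51 47 51 47 48 46 48 51 48 47 59 47 49 58 47 47 37 38 45 50 50 50 48
 46 50 49 50 49 49]
151 [52 51 52 49 46 48 50 49 49 49 46 44 53 49 41 53 42 47 53 49 49 46 47 51
 52 90 91 50 49 49]
152 [48 48 49 51 48 49 49 48 50 49 50 51 48 48 48 47 49 49 46 49 45 49 53 90
 91 91 90 50 50 49]
153 [39 48 47 48 51 49 49 48 50 51 50 47 49 50 49 49 50 49 52 92 92 91 91 91
 88 88 90 91 50 51]
154 [37 36 46 47 48 51 52 50 50 49 48 49 49 50 49 52 54 92 90 90 92 92 91 93
 91 90 93 92 90 48]
155 [34 36 34 37 42 46 48 50 52 50 50 48 52 48 50 51 91 92 92 92 93 90 91 90
 91 89 49 49 49 48]
```

```bash

python3 -m crank '[{"offset":[0.001,0.002,0],"spin":0},{"offset":[0.0013,0.0024,-0.004],"spin":0},{"offset":[0.0013,0.0024,-0.008],"spin":0},{"offset":[0.0013,0.0024,-0.012],"spin":0},{"offset":[0.0013,0.0024,-0.016],"spin":0},{"offset":[0.0013,0.0024,-0.02],"spin":0},{"offset":[0.0013,0.0024,-0.022],"spin":0},{"offset":[0.0013,0.0024,-0.022],"spin":0}]'
python3 -m crank '[{"offset":[0,0,-0.001],"spin":0},{"offset":[0,0,-0.002],"spin":0},{"offset":[0,0,-0.003],"spin":0},{"offset":[0,0,-0.0035],"spin":0},{"offset":[0,0,-0.004],"spin":0},{"offset":[0,0,-0.0045],"spin":0},{"offset":[0,0,-0.005],"spin":0},{"offset":[0,0,-0.005],"spin":0}]'
```

```text
clock: 10.6
eef_pos: [483.8, -326.9, 30.0]
eef_rot: [3.135, -0.001, 2.861]
wrist_force: [-0.7, -0.3, -1.3]
finger_gap: 23.3
clock: 11.27
eef_pos: [483.8, -326.9, 24.9]
eef_rot: [3.135, -0.001, 2.861]
wrist_force: [-0.0, -0.6, -1.8]
finger_gap: 23.7
```

```bash

python3 -m crank '[{"offset":[0,0,-0.001],"spin":0},{"offset":[0,0,-0.002],"spin":0},{"offset":[0,0,-0.003],"spin":0},{"offset":[0,0,-0.0035],"spin":0},{"offset":[0,0,-0.004],"spin":0},{"offset":[0,0,-0.0045],"spin":0},{"offset":[0,0,-0.005],"spin":0},{"offset":[0,0,-0.005],"spin":0}]'
```

```text
clock: 11.93
eef_pos: [483.8, -326.9, 19.9]
eef_rot: [3.135, -0.001, 2.861]
wrist_force: [0.6, 0.0, -0.8]
finger_gap: 23.5
```

```bash

python3 -m crank '[{"offset":[0,0,0],"spin":0},{"offset":[0,0,0],"spin":0},{"offset":[0,0,0],"spin":0},{"offset":[0,0,0],"spin":0},{"offset":[0,0,0.001],"spin":0},{"offset":[0,0,0.003],"spin":0},{"offset":[0,0,0.005],"spin":0},{"offset":[0,0,0.005],"spin":0}]' 0.5
python3 -m crank '[{"offset":[0,0,0.02],"spin":0},{"offset":[0,0,0.05],"spin":0},{"offset":[0,0,0.08],"spin":0},{"offset":[0,0.02,0.12],"spin":0},{"offset":[0,0.05,0.13],"spin":0},{"offset":[0,0.085,0.13],"spin":0},{"offset":[0,0.12,0.13],"spin":0},{"offset":[0,0.155,0.13],"spin":0}]' 0.8
python3 -m crank '[{"offset":[0,0.035,0],"spin":0},{"offset":[0,0.07,0],"spin":0},{"offset":[0,0.105,0],"spin":0},{"offset":[0,0.14,0],"spin":0},{"offset":[0,0.175,0],"spin":0},{"offset":[0,0.21,0],"spin":0},{"offset":[0,0.23,0],"spin":0},{"offset":[0,0.23,0],"spin":0}]' 0.8
python3 - <<'E'
from h import *
s=manip.camera('side');t=manip.camera('top')
a=s["pixels"][120:170,310:370,::-1];b=t["pixels"][205:255,350:410,::-1]
d=s["pixels"][300:360,220:292,::-1];e=t["pixels"][215:275,83:155,::-1]
r=lambda x:cv2.resize(x,(400,300),interpolation=cv2.INTER_CUBIC)
cv2.imwrite("pics/g4.png",np.vstack([np.hstack([r(a),r(b)]),np.hstack([r(d),r(e)])]))
# fit helpers: predicted magnet circle at (484,-327,30) and ring circle (447,317,59)
th=np.linspace(0,6.283,200)
for c,o,P in((s,(310,120),(483.8,-326.9,30,12)),(t,(350,205),(483.8,-326.9,30,12))):
    B=(np.array([pix((P[0]+P[3]*np.cos(q),P[1]+P[3]*np.sin(q),P[2]),c) for q in th])-o+.5)*6.667;print(B.min(0).round(),B.max(0).round())
for c,o in((s,(220,300)),(t,(83,215))):
  for r_,z in((25,59),(15,59)):
    B=(np.array([pix((447.3+r_*np.cos(q),317+r_*np.sin(q),z),c) for q in th])-o+.5)*5.556;print(r_,B.min(0).round(),B.max(0).round())
E
```

```text
clock: 12.6
eef_pos: [484.0, -327.1, 25.4]
eef_rot: [3.135, -0.0, 2.861]
wrist_force: [0.1, -0.8, 0.0]
finger_gap: 47.0
clock: 13.27
eef_pos: [483.8, -170.7, 155.8]
eef_rot: [3.135, 0.001, 2.86]
wrist_force: [1.3, -0.0, -0.3]
finger_gap: 75.3
clock: 13.93
eef_pos: [483.5, 62.5, 156.1]
eef_rot: [3.135, 0.001, 2.864]
wrist_force: [0.1, -0.2, 0.1]
finger_gap: 75.2
[183. 131.] [239. 167.]
[187. 148.] [252. 213.]
25 [ 88. 119.] [233. 257.]
15 [117. 146.] [204. 229.]
25 [126. 104.] [243. 221.]
15 [149. 127.] [220. 198.]
```

View pics/g4.png

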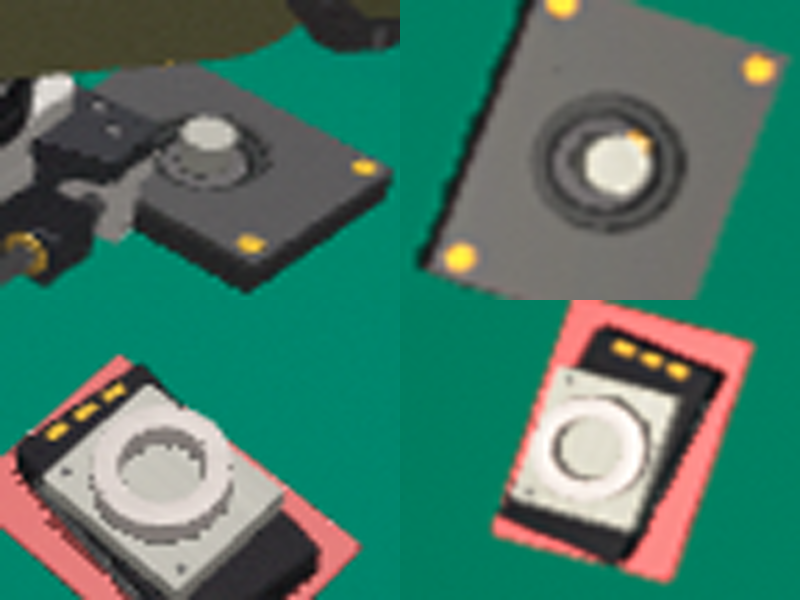

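```bash

python3 -m crank '[{"offset":[-0.005,0.035,0],"spin":0},{"offset":[-0.01,0.07,0],"spin":0},{"offset":[-0.015,0.105,0],"spin":0},{"offset":[-0.02,0.14,0],"spin":0},{"offset":[-0.025,0.175,0],"spin":0},{"offset":[-0.03,0.21,-0.01],"spin":0},{"offset":[-0.036,0.24,-0.03],"spin":0},{"offset":[-0.0363,0.254,-0.05],"spin":0}]'
python3 -m crank '[{"offset":[0,0,-0.005],"spin":0},{"offset":[0,0,-0.015],"spin":0},{"offset":[0,0,-0.025],"spin":0},{"offset":[0,0,-0.035],"spin":0},{"offset":[0,0,-0.045],"spin":0},{"offset":[0,0,-0.052],"spin":0},{"offset":[0,0,-0.055],"spin":0},{"offset":[0,0,-0.055],"spin":0}]'
```

```text
clock: 14.7
eef_pos: [447.3, 315.7, 105.8]
eef_rot: [3.134, 0.002, 2.862]
wrist_force: [0.3, 0.2, 0.3]
finger_gap: 75.2
clock: 15.37
eef_pos: [447.2, 315.3, 50.1]
eef_rot: [3.135, 0.001, 2.862]
wrist_force: [0.5, 0.4, -0.4]
finger_gap: 75.1
```

```bash

python3 -m crank '[{"offset":[0,0.0013,0.0005],"spin":0},{"offset":[0,0.0013,0.0005],"spin":0},{"offset":[0,0.0013,0.0005],"spin":0},{"offset":[0,0.0013,0.0005],"spin":0},{"offset":[0,0.0013,0.0005],"spin":0},{"offset":[0,0.0013,0.0005],"spin":0},{"offset":[0,0.0013,0.0005],"spin":0},{"offset":[0,0.0013,0.0005],"spin":0}]' 0.6
python3 -m crank '[{"offset":[0,0,0],"spin":0},{"offset":[0,0,0],"spin":0},{"offset":[0,0,0],"spin":0},{"offset":[0,0,0],"spin":0},{"offset":[0,0,0],"spin":0},{"offset":[0,0,0],"spin":0},{"offset":[0,0,0],"spin":0},{"offset":[0,0,0],"spin":0}]' 0 12
python3 -m crank '[{"offset":[0,0,0],"spin":0},{"offset":[0,0,0.005],"spin":0},{"offset":[0,0,0.01],"spin":0},{"offset":[0,0,0.02],"spin":0},{"offset":[0,0,0.035],"spin":0},{"offset":[0,0,0.055],"spin":0},{"offset":[0,0,0.075],"spin":0},{"offset":[0,0,0.09],"spin":0}]'
python3 -m crank '[{"offset":[0.01,-0.035,0],"spin":0},{"offset":[0.02,-0.07,0],"spin":0},{"offset":[0.03,-0.105,0],"spin":0},{"offset":[0.035,-0.14,0],"spin":0},{"offset":[0.04,-0.175,0],"spin":0},{"offset":[0.045,-0.21,0],"spin":0},{"offset":[0.045,-0.245,0],"spin":0},{"offset":[0.045,-0.28,0],"spin":0}]'
python3 -m crank '[{"offset":[0,-0.035,0],"spin":0},{"offset":[0,-0.07,0],"spin":0},{"offset":[0,-0.105,0],"spin":0},{"offset":[0,-0.14,0],"spin":0},{"offset":[0,-0.175,0],"spin":0},{"offset":[-0.005,-0.21,0],"spin":0},{"offset":[-0.008,-0.245,0],"spin":0},{"offset":[-0.008,-0.28,0],"spin":0}]'
python3 - <<'E'
from seg import *
t=manip.camera('top');s=manip.camera('side')
d=s["pixels"][300:360,220:292,::-1];e=t["pixels"][215:275,83:155,::-1]
r=lambda x:cv2.resize(x,(400,333),interpolation=cv2.INTER_CUBIC)
cv2.imwrite("pics/g5.png",np.hstack([r(d),r(e)]))
for c in(t,s):
  for n,z in(("cover_center",43),("battery_center",28)):
    q=manip.masks_of(c,n)
    if q: print(n,round(q[0]["conf"],2),rect(q[0]["mask"],z,c))
E
```

```text
clock: 16.03
eef_pos: [447.2, 316.6, 50.7]
eef_rot: [3.135, 0.001, 2.862]
wrist_force: [-0.1, 0.4, 0.1]
finger_gap: 56.2
clock: 16.7
eef_pos: [447.2, 316.6, 50.7]
eef_rot: [3.135, 0.001, 2.862]
wrist_force: [0.6, -0.4, 0.0]
finger_gap: 49.2
clock: 17.37
eef_pos: [447.5, 316.9, 143.3]
eef_rot: [3.133, 0.003, 2.862]
wrist_force: [0.2, -0.2, 0.6]
finger_gap: 49.5
clock: 18.03
eef_pos: [492.5, 35.2, 144.4]
eef_rot: [3.133, 0.004, 2.862]
wrist_force: [-0.3, 0.5, -0.2]
finger_gap: 49.6
clock: 18.7
eef_pos: [483.9, -246.6, 145.6]
eef_rot: [3.133, 0.005, 2.862]
wrist_force: [0.9, 0.6, 0.4]
finger_gap: 49.4
cover_center 0.85 (array([445.7, 315.6], dtype=float32), [445.4, 315.3, 58.4, 68.7, 74.1])
battery_center 0.96 (array([451.2, 305.9], dtype=float32), [446.9, 313.5, 63.8, 108.1, 66.9])
cover_center 0.92 (array([445.1, 318.8], dtype=float32), [445.6, 317.7, 58.6, 70.2, 73.4])
battery_center 0.92 (array([433.7, 328.6], dtype=float32), [444.3, 319.0, 65.9, 113.0, 66.1])
```

View pics/g5.png

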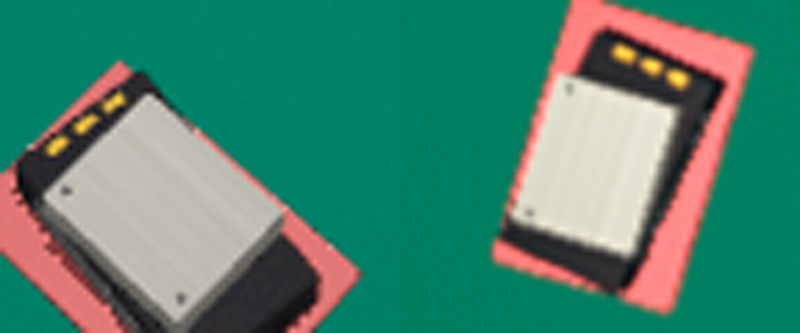

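```bash

python3 -m crank '[{"offset":[0,-0.02,0],"spin":0},{"offset":[0,-0.045,-0.005],"spin":0},{"offset":[0,-0.07,-0.02],"spin":0},{"offset":[0,-0.0804,-0.04],"spin":0},{"offset":[0,-0.0804,-0.06],"spin":0},{"offset":[0,-0.0804,-0.08],"spin":0},{"offset":[0,-0.0804,-0.092],"spin":0},{"offset":[0,-0.0804,-0.098],"spin":0}]'
python3 -m crank '[{"offset":[0,0,0],"spin":0},{"offset":[0,0,0],"spin":0},{"offset":[0,0,0],"spin":0},{"offset":[0,0,0],"spin":0},{"offset":[0,0,0],"spin":0},{"offset":[0,0,0],"spin":0},{"offset":[0,0,0],"spin":0},{"offset":[0,0,0],"spin":0}]'
python3 - <<'E'
from h import *
s=manip.camera('side');save(s,"g6.png",(300,105,380,165),8)
p=manip.read_state()["eef_pos"]
th=np.linspace(0,6.283,200)
for r_,z in((25,p[2]+8.5),(25,p[2]-7.5)):
    B=(np.array([pix((p[0]+r_*np.cos(q),p[1]+r_*np.sin(q),z),s) for q in th])-(300,105)+.5)*8;print(B.min(0).round(),B.max(0).round())
E
```

```text
clock: 19.67
eef_pos: [484.5, -323.2, 45.5]
eef_rot: [3.132, 0.002, 2.864]
wrist_force: [0.8, -0.4, -0.6]
finger_gap: 49.0
clock: 20.33
eef_pos: [484.5, -323.2, 45.7]
eef_rot: [3.132, 0.002, 2.864]
wrist_force: [0.0, -0.4, -0.5]
finger_gap: 49.1
[266. 207.] [409. 299.]
[261. 242.] [402. 333.]
```

View pics/g6.png

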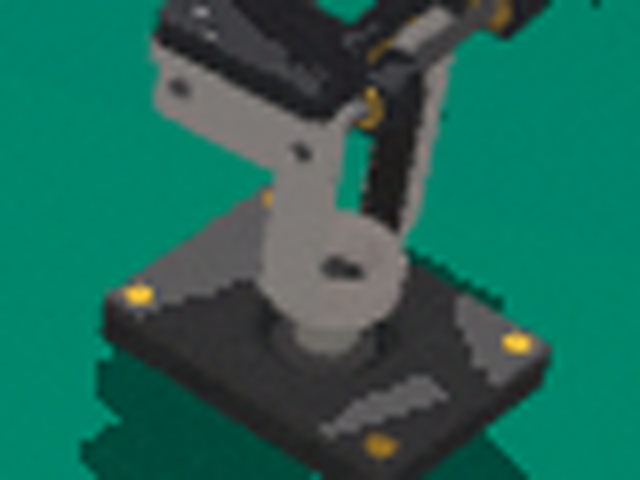

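```bash

python3 -m crank '[{"offset":[-0.0006,-0.0038,0],"spin":0},{"offset":[-0.0006,-0.0038,0],"spin":0},{"offset":[-0.0006,-0.0038,-0.002],"spin":0},{"offset":[-0.0006,-0.0038,-0.004],"spin":0},{"offset":[-0.0006,-0.0038,-0.006],"spin":0},{"offset":[-0.0006,-0.0038,-0.007],"spin":0},{"offset":[-0.0006,-0.0038,-0.007],"spin":0},{"offset":[-0.0006,-0.0038,-0.007],"spin":0}]'
python3 -m crank '[{"offset":[0,0,-0.0015],"spin":0},{"offset":[0,0,-0.003],"spin":0},{"offset":[0,0,-0.0045],"spin":0},{"offset":[0,0,-0.006],"spin":0},{"offset":[0,0,-0.0075],"spin":0},{"offset":[0,0,-0.009],"spin":0},{"offset":[0,0,-0.01],"spin":0},{"offset":[0,0,-0.01],"spin":0}]'
```

```text
clock: 21.05
eef_pos: [483.9, -326.9, 38.5]
eef_rot: [3.132, 0.002, 2.864]
wrist_force: [-0.2, -0.1, 0.1]
finger_gap: 49.4
clock: 21.72
eef_pos: [483.8, -326.9, 28.3]
eef_rot: [3.132, 0.002, 2.864]
wrist_force: [-0.3, 0.3, -0.9]
finger_gap: 49.3
```

```bash

python3 -m crank '[{"offset":[0,0,-0.001],"spin":0},{"offset":[0,0,-0.002],"spin":0},{"offset":[0,0,-0.003],"spin":0},{"offset":[0,0,-0.004],"spin":0},{"offset":[0,0,-0.005],"spin":0},{"offset":[0,0,-0.006],"spin":0},{"offset":[0,0,-0.007],"spin":0},{"offset":[0,0,-0.0074],"spin":0}]'
```

```text
clock: 22.38
eef_pos: [483.8, -326.9, 20.7]
eef_rot: [3.132, 0.002, 2.864]
wrist_force: [-0.5, 0.5, 2.5]
finger_gap: 49.0
```

```bash

python3 -m crank '[{"offset":[0,0,0],"spin":0},{"offset":[0,0,0],"spin":0},{"offset":[0,0,0],"spin":0},{"offset":[0,0,0],"spin":0},{"offset":[0,0,0],"spin":0},{"offset":[0,0,0.002],"spin":0},{"offset":[0,0,0.005],"spin":0},{"offset":[0,0,0.01],"spin":0}]' 0.75
python3 -m crank '[{"offset":[0,0,0.02],"spin":0},{"offset":[0,0,0.05],"spin":0},{"offset":[0,0,0.08],"spin":0},{"offset":[0,0.02,0.11],"spin":0},{"offset":[0,0.05,0.12],"spin":0},{"offset":[0,0.085,0.12],"spin":0},{"offset":[0,0.12,0.12],"spin":0},{"offset":[0,0.155,0.12],"spin":0}]' 0.85
python3 -m crank '[{"offset":[0,0.035,0],"spin":0},{"offset":[0,0.07,0],"spin":0},{"offset":[0,0.105,0],"spin":0},{"offset":[0,0.14,0],"spin":0},{"offset":[0,0.175,0],"spin":0},{"offset":[0,0.21,0],"spin":0},{"offset":[0,0.245,0],"spin":0},{"offset":[0,0.28,0],"spin":0}]'
python3 - <<'E'
from seg import *
s=manip.camera('side');t=manip.camera('top')
a=s["pixels"][125:165,310:370,::-1];b=t["pixels"][210:250,350:410,::-1]
r=lambda x:cv2.resize(x,(400,267),interpolation=cv2.INTER_CUBIC)
cv2.imwrite("pics/g7.png",np.hstack([r(a),r(b)]))
th=np.linspace(0,6.283,200)
for c,o in((s,(310,125)),(t,(350,210))):
    B=(np.array([pix((483.9+25*np.cos(q),-327+25*np.sin(q),29),c) for q in th])-o+.5)*6.667;print(B.min(0).round(),B.max(0).round())
# white outline of the board (z=12) and battery edges
for c in(t,s):
    H=hsv(c);h,sa,va=[H[...,i].astype(int) for i in range(3)]
    blue=(h>95)&(h<125)&(sa>110)&near(c,(596,108,12),45)
    chip=near(c,(596,108,14),14)&(va<90)&~blue
    print('chip',rect(chip,15,c))
    lite=~blue&near(c,(596,108,12),22)
    print('blue',rect(blue,12,c),'outline',rect(lite&(sa<140)&(va>130),12,c))
    x=near(c,(447,310,28),45)&(va<75)&~((h>65)&(h<95)&(sa>120))
    print('batt',rect(x,28,c), rect(x,16,c))
E
```

```text
clock: 23.05
eef_pos: [483.6, -326.8, 30.8]
eef_rot: [3.131, 0.001, 2.864]
wrist_force: [-0.8, -0.3, -0.1]
finger_gap: 70.6
clock: 23.72
eef_pos: [483.4, -170.4, 151.6]
eef_rot: [3.132, 0.002, 2.864]
wrist_force: [0.9, 0.1, 0.2]
finger_gap: 79.8
clock: 24.38
eef_pos: [483.1, 111.4, 152.3]
eef_rot: [3.131, 0.003, 2.864]
wrist_force: [1.0, -0.5, 0.7]
finger_gap: 80.1
[152.  80.] [269. 156.]
[152.  79.] [287. 215.]
chip (array([595.3, 107.8], dtype=float32), [595.2, 108.1, 32.3, 42.8, 71.0])
blue (array([593.2, 108.7], dtype=float32), [595.4, 107.9, 93.5, 112.8, 72.3]) outline (array([603.7, 105.2], dtype=float32), [596.0, 108.2, 100.7, 107.9, 22.0])
batt (array([444.1, 276.3], dtype=float32), [454.3, 264.1, 140.9, 159.3, 64.8]) (array([443.4, 279. ], dtype=float32), [453.8, 266.6, 142.4, 160.9, 64.8])
chip (array([597.2, 107.7], dtype=float32), [597.5, 107.4, 34.1, 46.3, 72.4])
blue (array([593.7, 110.6], dtype=float32), [597.0, 107.5, 95.7, 115.0, 72.0]) outline (array([607.1, 104.9], dtype=float32), [596.7, 104.5, 97.4, 127.1, 28.1])
batt (array([430.6, 329.5], dtype=float32), [443.3, 326.2, 74.6, 118.3, 66.1]) (array([433.1, 325.2], dtype=float32), [445.9, 321.8, 75.7, 120.0, 66.1])
```

View pics/g7.png

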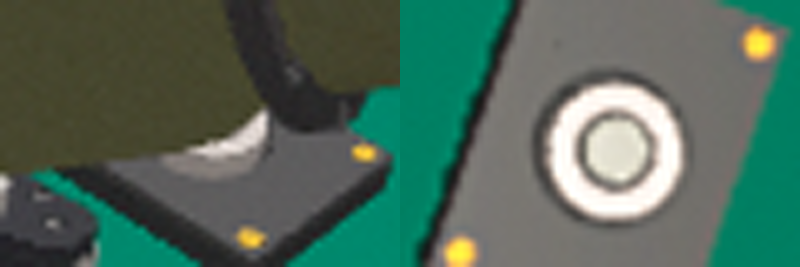

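```bash

python3 -m crank '[{"offset":[-0.007,0.035,0],"spin":0},{"offset":[-0.014,0.07,0],"spin":0},{"offset":[-0.02,0.105,0],"spin":0},{"offset":[-0.027,0.14,0],"spin":0},{"offset":[-0.033,0.175,-0.01],"spin":0},{"offset":[-0.0375,0.2,-0.03],"spin":0},{"offset":[-0.0375,0.205,-0.05],"spin":0},{"offset":[-0.0375,0.205,-0.065],"spin":0}]'
python3 -m crank '[{"offset":[0,0,-0.003],"spin":0},{"offset":[0,0,-0.01],"spin":0},{"offset":[0,0,-0.02],"spin":0},{"offset":[0,0,-0.03],"spin":0},{"offset":[0,0,-0.038],"spin":0},{"offset":[0,0,-0.044],"spin":0},{"offset":[0,0,-0.048],"spin":0},{"offset":[0,0,-0.048],"spin":0}]'
```

```text
clock: 25.15
eef_pos: [445.0, 319.3, 86.0]
eef_rot: [3.131, 0.003, 2.87]
wrist_force: [0.3, 0.3, 0.1]
finger_gap: 80.3
clock: 25.82
eef_pos: [444.8, 319.0, 37.2]
eef_rot: [3.132, 0.002, 2.87]
wrist_force: [0.1, -0.2, 0.8]
finger_gap: 79.7
```

```bash

python3 -m crank '[{"offset":[0.0008,-0.0025,0],"spin":-0.5},{"offset":[0.0008,-0.0025,-0.001],"spin":-0.5},{"offset":[0.0008,-0.0025,-0.003],"spin":-0.5},{"offset":[0.0008,-0.0025,-0.005],"spin":-0.5},{"offset":[0.0008,-0.0025,-0.006],"spin":-0.5},{"offset":[0.0008,-0.0025,-0.006],"spin":-0.5},{"offset":[0.0008,-0.0025,-0.006],"spin":-0.5},{"offset":[0.0008,-0.0025,-0.006],"spin":-0.5}]' 0.65
python3 -m crank '[{"offset":[0,0,0],"spin":0},{"offset":[0,0,0],"spin":0},{"offset":[0,0,0],"spin":0},{"offset":[0,0,0],"spin":0},{"offset":[0,0,0],"spin":0},{"offset":[0,0,0],"spin":0},{"offset":[0,0,0],"spin":0},{"offset":[0,0,0],"spin":0}]' 0 12
python3 -m crank '[{"offset":[0,0,0],"spin":0},{"offset":[0,0,0.003],"spin":0},{"offset":[0,0,0.007],"spin":0},{"offset":[0,0,0.014],"spin":0},{"offset":[0,0,0.025],"spin":0},{"offset":[0,0,0.04],"spin":0},{"offset":[0,0,0.055],"spin":0},{"offset":[0,0,0.065],"spin":0}]'
```

```text
clock: 26.48
eef_pos: [445.6, 316.6, 31.3]
eef_rot: [3.132, 0.002, 2.861]
wrist_force: [0.2, 0.1, -0.2]
finger_gap: 61.1
clock: 27.15
eef_pos: [445.6, 316.6, 31.4]
eef_rot: [3.132, 0.002, 2.861]
wrist_force: [-0.5, 0.4, 2.5]
finger_gap: 54.0
clock: 27.82
eef_pos: [446.1, 316.9, 98.8]
eef_rot: [3.13, 0.003, 2.861]
wrist_force: [0.7, 0.7, -0.7]
finger_gap: 53.6
```

```bash

python3 -m crank '[{"offset":[0.015,-0.02,0],"spin":0},{"offset":[0.035,-0.05,0],"spin":-0.5},{"offset":[0.055,-0.08,0],"spin":-1},{"offset":[0.078,-0.11,0],"spin":-1.5},{"offset":[0.1,-0.14,0],"spin":-1.9},{"offset":[0.122,-0.17,0],"spin":-1.9},{"offset":[0.14,-0.195,0],"spin":-1.9},{"offset":[0.15,-0.209,0],"spin":-1.9}]'
python3 -m crank '[{"offset":[0,0,-0.005],"spin":0},{"offset":[0,0,-0.015],"spin":0},{"offset":[0,0,-0.025],"spin":0},{"offset":[0,0,-0.035],"spin":0},{"offset":[0,0,-0.045],"spin":0},{"offset":[0,0,-0.05],"spin":0},{"offset":[0,0,-0.053],"spin":0},{"offset":[0,0,-0.053],"spin":0}]'
python3 - <<'E'
from seg import *
s=manip.camera('side');t=manip.camera('top')
a=s["pixels"][200:275,190:290,::-1];b=t["pixels"][140:215,160:260,::-1]
r=lambda x:cv2.resize(x,(400,300),interpolation=cv2.INTER_CUBIC)
cv2.imwrite("pics/g8.png",np.hstack([r(a),r(b)]))
st=manip.read_state();p=st["eef_pos"];a=st["eef_rot"][2]
for c,o in((s,(190,200)),(t,(160,140))):
  for z in(p[2]-3.4+15,):
    print([(((np.array(pix((p[0]+x*np.cos(a)-y*np.sin(a),p[1]+x*np.sin(a)+y*np.cos(a),z),c))-o+.5)*4).round()).tolist() for x,y in((33,27),(33,-27),(-33,-27),(-33,27))])
  print('outline',[(((np.array(pix((596.3+x*np.cos(-.314)-y*np.sin(-.314),107.8+x*np.sin(-.314)+y*np.cos(-.314),12),c))-o+.5)*4).round()).tolist() for x,y in((33,27),(33,-27),(-33,-27),(-33,27))])
E
```

```text
clock: 28.48
eef_pos: [597.7, 105.0, 99.4]
eef_rot: [3.13, 0.004, 2.826]
wrist_force: [-0.0, 0.4, -0.6]
finger_gap: 53.8
clock: 29.15
eef_pos: [597.3, 105.3, 45.7]
eef_rot: [3.131, 0.003, 2.826]
wrist_force: [-0.9, 0.6, -1.0]
finger_gap: 53.9
[[249.0, 118.0], [180.0, 172.0], [103.0, 107.0], [171.0, 57.0]]
outline [[109.0, 159.0], [175.0, 109.0], [250.0, 170.0], [184.0, 223.0]]
[[211.0, 236.0], [126.0, 207.0], [162.0, 103.0], [247.0, 132.0]]
outline [[164.0, 114.0], [246.0, 142.0], [212.0, 242.0], [130.0, 214.0]]
```

View pics/g8.png

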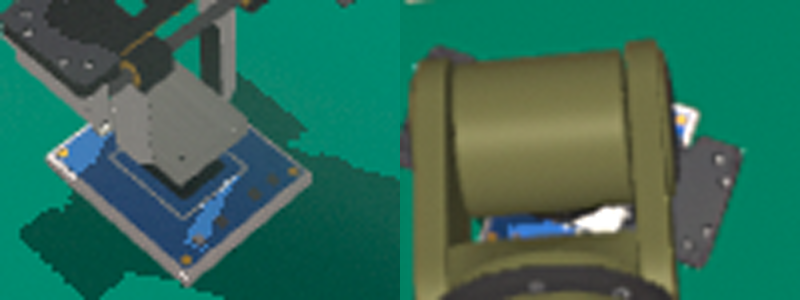

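```bash

python3 -m crank '[{"offset":[-0.001,0.0025,0],"spin":0},{"offset":[-0.001,0.0025,-0.004],"spin":0},{"offset":[-0.001,0.0025,-0.008],"spin":0},{"offset":[-0.001,0.0025,-0.012],"spin":0},{"offset":[-0.001,0.0025,-0.016],"spin":0},{"offset":[-0.001,0.0025,-0.019],"spin":0},{"offset":[-0.001,0.0025,-0.02],"spin":0},{"offset":[-0.001,0.0025,-0.02],"spin":0}]'
python3 -m crank '[{"offset":[0,0,-0.0015],"spin":0},{"offset":[0,0,-0.003],"spin":0},{"offset":[0,0,-0.0045],"spin":0},{"offset":[0,0,-0.006],"spin":0},{"offset":[0,0,-0.0075],"spin":0},{"offset":[0,0,-0.0085],"spin":0},{"offset":[0,0,-0.009],"spin":0},{"offset":[0,0,-0.009],"spin":0}]'
python3 - <<'E'
from seg import *
s=manip.camera('side')
save(s,"g9.png",(195,205,285,272),8)
st=manip.read_state();p=st["eef_pos"];a=st["eef_rot"][2]
for z in(p[2]-3.4+15,p[2]-3.4):
    print([(((np.array(pix((p[0]+x*np.cos(a)-y*np.sin(a),p[1]+x*np.sin(a)+y*np.cos(a),z),s))-(195,205)+.5)*8).round()).tolist() for x,y in((33,27),(33,-27),(-33,-27),(-33,27))])
E
```

```text
clock: 29.92
eef_pos: [596.6, 107.6, 26.3]
eef_rot: [3.13, 0.004, 2.826]
wrist_force: [0.4, 0.2, -1.1]
finger_gap: 54.1
clock: 30.58
eef_pos: [596.6, 107.6, 17.2]
eef_rot: [3.13, 0.004, 2.826]
wrist_force: [0.5, 0.5, -0.4]
finger_gap: 54.0
[[458.0, 265.0], [325.0, 373.0], [173.0, 243.0], [306.0, 142.0]]
[[459.0, 295.0], [327.0, 402.0], [177.0, 274.0], [309.0, 173.0]]
```

View pics/g9.png

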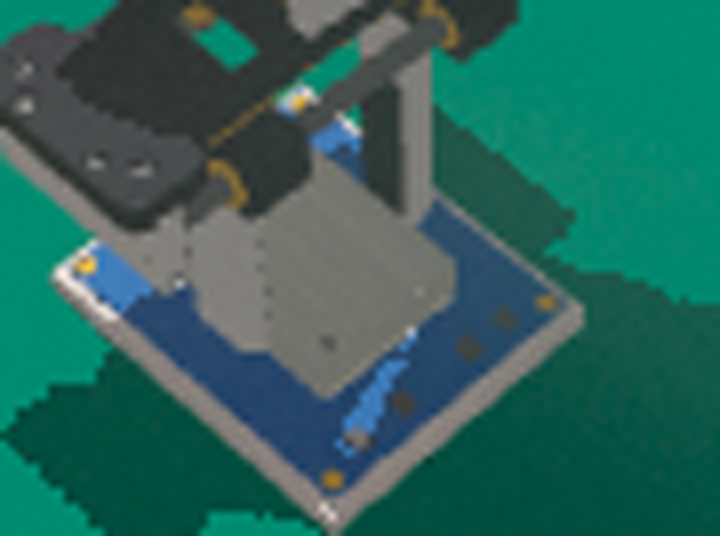

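```bash

python3 -m crank '[{"offset":[0,0,-0.0005],"spin":0},{"offset":[0,0,-0.001],"spin":0},{"offset":[0,0,-0.0015],"spin":0},{"offset":[0,0,-0.0018],"spin":0},{"offset":[0,0,-0.0018],"spin":0},{"offset":[0,0,-0.0018],"spin":0},{"offset":[0,0,-0.0018],"spin":0},{"offset":[0,0,-0.0018],"spin":0}]'
python3 -m crank '[{"offset":[0,0,0],"spin":0},{"offset":[0,0,0],"spin":0},{"offset":[0,0,0],"spin":0},{"offset":[0,0,0],"spin":0},{"offset":[0,0,0],"spin":0},{"offset":[0,0,0.002],"spin":0},{"offset":[0,0,0.005],"spin":0},{"offset":[0,0,0.01],"spin":0}]' 0.75
python3 -m crank '[{"offset":[0,0,0.02],"spin":0},{"offset":[0,0,0.04],"spin":0},{"offset":[0,0,0.07],"spin":0},{"offset":[-0.02,0.02,0.09],"spin":0},{"offset":[-0.04,0.045,0.1],"spin":0},{"offset":[-0.06,0.07,0.1],"spin":0},{"offset":[-0.08,0.1,0.1],"spin":0},{"offset":[-0.1,0.13,0.1],"spin":0}]' 0.9
python3 - <<'E'
from seg import *
t=manip.camera('top');s=manip.camera('side')
for c in(t,s):
  q=manip.masks_of(c,"battery_center")
  if q: print("batt",round(q[0]["conf"],2),rect(q[0]["mask"],28,c))
  q=manip.masks_of(c,"cover_center")
  if q: print("cover",round(q[0]["conf"],2),rect(q[0]["mask"],27,c))
  q=manip.masks_of(c,"tray_floor")
  if q: print("tray",round(q[0]["conf"],2),rect(q[0]["mask"],9,c))
d=s["pixels"][205:280,190:290,::-1];e=t["pixels"][210:285,75:175,::-1]
f=s["pixels"][295:370,210:310,::-1];g=t["pixels"][145:220,160:260,::-1]
r=lambda x:cv2.resize(x,(400,300),interpolation=cv2.INTER_CUBIC)
cv2.imwrite("pics/g10.png",np.vstack([np.hstack([r(d),r(g)]),np.hstack([r(f),r(e)])]))
E
```

```text
clock: 31.3
eef_pos: [596.7, 107.6, 15.5]
eef_rot: [3.13, 0.004, 2.826]
wrist_force: [0.5, -0.0, -0.2]
finger_gap: 53.7
clock: 31.97
eef_pos: [596.5, 107.6, 25.6]
eef_rot: [3.13, 0.004, 2.826]
wrist_force: [-0.2, 0.1, -0.3]
finger_gap: 70.5
clock: 32.63
eef_pos: [495.6, 238.5, 126.5]
eef_rot: [3.13, 0.005, 2.825]
wrist_force: [-0.3, 0.3, 0.1]
finger_gap: 84.7
batt 0.75 (array([419.7, 322.9], dtype=float32), [419.5, 322.4, 29.0, 74.6, 22.6])
tray 0.91 (array([ 612.1, -115.3], dtype=float32), [611.8, -115.4, 81.8, 126.5, 72.3])
batt 0.66 (array([444., 320.], dtype=float32), [445.0, 318.9, 63.9, 109.9, 65.4])
cover 0.58 (array([600.6, 133. ], dtype=float32), [590.9, 125.5, 73.8, 124.8, 76.0])
```

View pics/g10.png

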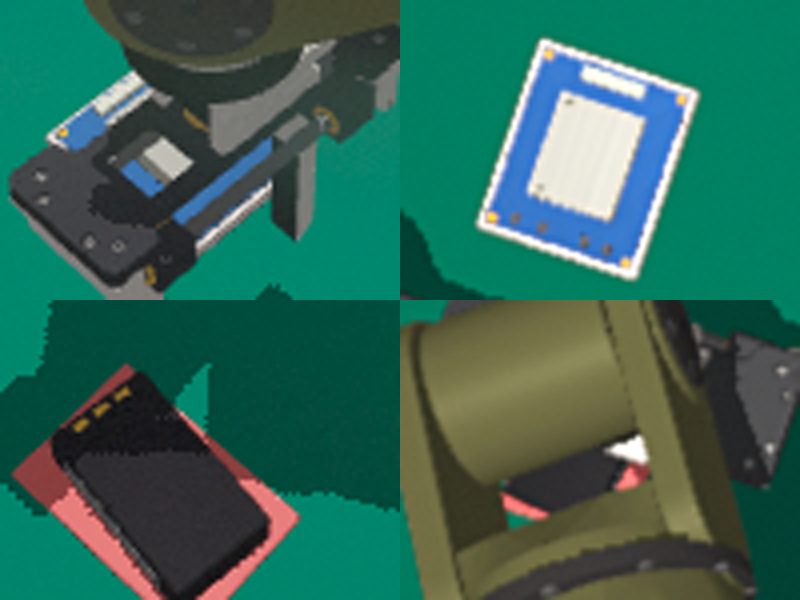

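```bash

python3 -m crank '[{"offset":[-0.015,0.02,0],"spin":-1},{"offset":[-0.03,0.045,0],"spin":-2.5},{"offset":[-0.045,0.065,0],"spin":-4},{"offset":[-0.0496,0.0775,-0.015],"spin":-5.5},{"offset":[-0.0496,0.0775,-0.035],"spin":-5.5},{"offset":[-0.0496,0.0775,-0.055],"spin":-5.5},{"offset":[-0.0496,0.0775,-0.07],"spin":-5.5},{"offset":[-0.0496,0.0775,-0.075],"spin":-5.5}]'
```

```text
clock: 33.7
eef_pos: [447.0, 313.1, 48.3]
eef_rot: [3.133, 0.002, 2.727]
wrist_force: [-0.5, 0.3, -0.0]
finger_gap: 84.6
```

```bash

python3 -m crank '[{"offset":[-0.001,0.003,0],"spin":0.2},{"offset":[-0.001,0.003,-0.005],"spin":0.2},{"offset":[-0.001,0.003,-0.012],"spin":0.2},{"offset":[-0.001,0.003,-0.02],"spin":0.2},{"offset":[-0.001,0.003,-0.027],"spin":0.2},{"offset":[-0.001,0.003,-0.033],"spin":0.2},{"offset":[-0.001,0.003,-0.0365],"spin":0.2},{"offset":[-0.001,0.003,-0.0365],"spin":0.2}]'
python3 -m crank '[{"offset":[0,0,0],"spin":0},{"offset":[0,0,0],"spin":0},{"offset":[0,0,0],"spin":0},{"offset":[0,0,0],"spin":0},{"offset":[0,0,0],"spin":0},{"offset":[0,0,0],"spin":0},{"offset":[0,0,0],"spin":0},{"offset":[0,0,0],"spin":0}]' 0.4 25
python3 -m crank '[{"offset":[0,0,0],"spin":0},{"offset":[0,0,0.003],"spin":0},{"offset":[0,0,0.007],"spin":0},{"offset":[0,0,0.014],"spin":0},{"offset":[0,0,0.03],"spin":0},{"offset":[0,0,0.05],"spin":0},{"offset":[0,0,0.07],"spin":0},{"offset":[0,0,0.08],"spin":0}]'
```

```text
clock: 34.37
eef_pos: [445.7, 315.8, 10.9]
eef_rot: [3.134, 0.001, 2.731]
wrist_force: [-0.3, 0.4, -0.8]
finger_gap: 84.7
clock: 35.03
eef_pos: [445.8, 315.9, 11.2]
eef_rot: [3.134, 0.001, 2.731]
wrist_force: [-0.9, 0.2, 3.4]
finger_gap: 59.9
clock: 35.7
eef_pos: [446.5, 316.4, 93.9]
eef_rot: [3.131, 0.003, 2.731]
wrist_force: [-0.7, -0.4, -2.1]
finger_gap: 59.6
```

```bash

python3 -m crank '[{"offset":[0.008,-0.02,0],"spin":0},{"offset":[0.02,-0.05,0],"spin":1},{"offset":[0.032,-0.08,0],"spin":2},{"offset":[0.044,-0.11,0],"spin":3},{"offset":[0.056,-0.14,0],"spin":4},{"offset":[0.068,-0.17,0],"spin":5},{"offset":[0.08,-0.2,0],"spin":6},{"offset":[0.092,-0.23,0],"spin":6.3}]'
python3 -m crank '[{"offset":[0.012,-0.03,0],"spin":0},{"offset":[0.024,-0.06,0],"spin":0},{"offset":[0.036,-0.09,0],"spin":0},{"offset":[0.048,-0.12,0],"spin":0},{"offset":[0.06,-0.15,0],"spin":0},{"offset":[0.068,-0.18,0],"spin":0},{"offset":[0.072,-0.195,0],"spin":0},{"offset":[0.074,-0.202,0],"spin":0}]'
python3 -m crank '[{"offset":[0,0,-0.005],"spin":0},{"offset":[0,0,-0.013],"spin":0},{"offset":[0,0,-0.023],"spin":0},{"offset":[0,0,-0.033],"spin":0},{"offset":[0,0,-0.043],"spin":0},{"offset":[0,0,-0.049],"spin":0},{"offset":[0,0,-0.053],"spin":0},{"offset":[0,0,-0.053],"spin":0}]'
```

```text
clock: 36.37
eef_pos: [538.8, 84.8, 94.0]
eef_rot: [3.131, 0.003, 2.842]
wrist_force: [0.5, -0.5, -2.7]
finger_gap: 59.6
clock: 37.03
eef_pos: [612.7, -119.2, 93.6]
eef_rot: [3.132, 0.003, 2.84]
wrist_force: [0.5, 0.2, -1.9]
finger_gap: 60.0
clock: 37.7
eef_pos: [612.4, -118.9, 39.5]
eef_rot: [3.132, 0.001, 2.84]
wrist_force: [0.1, 0.1, -2.0]
finger_gap: 59.8
```

```bash

python3 -m crank '[{"offset":[0,0.0035,0],"spin":0},{"offset":[0,0.0035,-0.005],"spin":0},{"offset":[0,0.0035,-0.01],"spin":0},{"offset":[0,0.0035,-0.014],"spin":0},{"offset":[0,0.0035,-0.017],"spin":0},{"offset":[0,0.0035,-0.018],"spin":0},{"offset":[0,0.0035,-0.018],"spin":0},{"offset":[0,0.0035,-0.018],"spin":0}]'
python3 - <<'E'
from seg import *
s=manip.camera('side')
o=np.array((225,150));k=8
im=cv2.resize(s["pixels"][150:222,225:315,::-1],None,fx=k,fy=k,interpolation=cv2.INTER_CUBIC)
st=manip.read_state();p=st["eef_pos"];a=st["eef_rot"][2]
def quad(cx,cy,z,a,hx,hy,col):
    P=[(np.array(pix((cx+x*np.cos(a)-y*np.sin(a),cy+x*np.sin(a)+y*np.cos(a),z),s))-o+.5)*k for x,y in((hx,hy),(hx,-hy),(-hx,-hy),(-hx,hy))]
    cv2.polylines(im,[np.int32(P)],True,col,1)
quad(612,-115.4,9,np.radians(-17.2),60,38,(0,255,255))
quad(p[0],p[1],p[2]-7.2,a,52,30,(0,0,255)); quad(p[0],p[1],p[2]+16.8,a,52,30,(255,0,255))
cv2.imwrite("pics/g11.png",im)
E
```

```text
clock: 38.37
eef_pos: [612.4, -115.5, 21.6]
eef_rot: [3.132, 0.001, 2.84]
wrist_force: [0.2, 0.9, -1.4]
finger_gap: 59.7
```

View pics/g11.png

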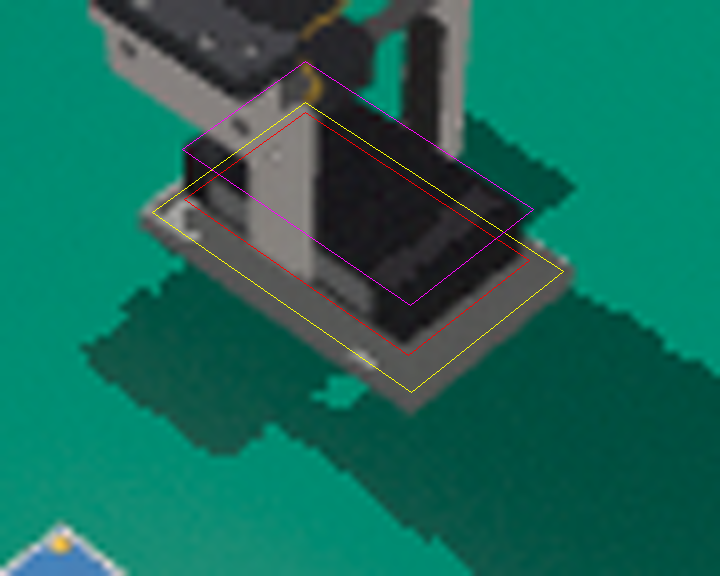

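```bash

python3 -m crank '[{"offset":[0,0,-0.002],"spin":0},{"offset":[0,0,-0.004],"spin":0},{"offset":[0,0,-0.006],"spin":0},{"offset":[0,0,-0.008],"spin":0},{"offset":[0,0,-0.0095],"spin":0},{"offset":[0,0,-0.0105],"spin":0},{"offset":[0,0,-0.0111],"spin":0},{"offset":[0,0,-0.0111],"spin":0}]'
python3 -m crank '[{"offset":[0,0,0],"spin":0},{"offset":[0,0,0],"spin":0},{"offset":[0,0,0],"spin":0},{"offset":[0,0,0],"spin":0},{"offset":[0,0,0],"spin":0},{"offset":[0,0,0.002],"spin":0},{"offset":[0,0,0.005],"spin":0},{"offset":[0,0,0.01],"spin":0}]' 0.85
python3 -m crank '[{"offset":[0,0,0.03],"spin":0},{"offset":[0,0,0.06],"spin":0},{"offset":[-0.02,0,0.1],"spin":0},{"offset":[-0.05,0,0.14],"spin":0},{"offset":[-0.08,0,0.17],"spin":0},{"offset":[-0.11,0,0.2],"spin":0},{"offset":[-0.14,0,0.22],"spin":0},{"offset":[-0.17,0,0.23],"spin":0}]'
python3 -m crank '[{"offset":[-0.03,-0.03,0],"spin":0},{"offset":[-0.06,-0.06,0],"spin":0},{"offset":[-0.08,-0.09,0],"spin":0},{"offset":[-0.09,-0.12,0],"spin":0},{"offset":[-0.1,-0.15,0],"spin":0},{"offset":[-0.1,-0.18,0],"spin":0},{"offset":[-0.1,-0.2,0],"spin":0},{"offset":[-0.1,-0.2,0],"spin":0}]'
python3 - <<'E'
from seg import *
t=manip.camera('top');s=manip.camera('side')
cv2.imwrite("pics/end.png",np.hstack([cv2.resize(t["pixels"][100:340,90:430,::-1],(400,282)),cv2.resize(s["pixels"][110:380,190:400,::-1],(219,282))])) if 0 else None
a=cv2.resize(t["pixels"][95:275,170:430,::-1],(800,554),interpolation=cv2.INTER_CUBIC);cv2.imwrite("pics/end.png",a)
for c in(t,s):
  for n,z in(("battery_center",27),("jar_center",45),("spool_center",34),("cover_center",27),("ring_center",29),("speaker_center",30)):
    q=manip.masks_of(c,n)
    if q: print(n,round(q[0]["conf"],2),rect(q[0]["mask"],z,c))
E
```

```text
clock: 39.08
eef_pos: [612.4, -115.5, 10.5]
eef_rot: [3.132, 0.001, 2.84]
wrist_force: [0.2, 0.2, -2.0]
finger_gap: 59.8
clock: 39.75
eef_pos: [612.3, -115.4, 20.6]
eef_rot: [3.132, 0.001, 2.84]
wrist_force: [0.1, -0.5, 0.5]
finger_gap: 79.9
clock: 40.42
eef_pos: [441.3, -115.4, 253.6]
eef_rot: [3.132, 0.005, 2.84]
wrist_force: [0.4, -0.3, 0.6]
finger_gap: 79.9
clock: 41.08
eef_pos: [340.7, -318.1, 253.8]
eef_rot: [3.132, 0.005, 2.838]
wrist_force: [0.3, 0.8, 0.2]
finger_gap: 80.1
battery_center 0.62 (array([ 612.5, -113.4], dtype=float32), [612.8, -112.8, 65.3, 105.0, 71.3])
jar_center 0.84 (array([393.1,  -1.4], dtype=float32), [393.7, -1.6, 44.2, 44.1, 45.8])
spool_center 0.66 (array([760.9,  10.1], dtype=float32), [760.1, 10.4, 49.0, 52.7, 46.0])
cover_center 0.66 (array([596.8, 107.9], dtype=float32), [596.6, 107.8, 53.8, 65.4, 72.3])
ring_center 0.53 (array([ 483.6, -323.2], dtype=float32), [483.8, -322.4, 51.9, 48.9, 45.5])
speaker_center 0.57 (array([ 482.6, -323.4], dtype=float32), [482.6, -323.3, 24.5, 24.7, 0.7])
battery_center 0.56 (array([ 608.3, -106. ], dtype=float32), [608.6, -107.3, 73.3, 113.8, 71.4])
jar_center 0.73 (array([388.9,  14.9], dtype=float32), [390.1, 14.0, 44.6, 73.8, 14.0])
spool_center 0.92 (array([757.8,  17.1], dtype=float32), [759.5, 16.5, 47.1, 76.5, 31.5])
cover_center 0.75 (array([595.7, 112. ], dtype=float32), [596.4, 111.1, 62.0, 75.3, 71.9])
ring_center 0.75 (array([ 481.5, -311.5], dtype=float32), [481.8, -315.6, 43.0, 47.3, 18.9])
```

View pics/end.png

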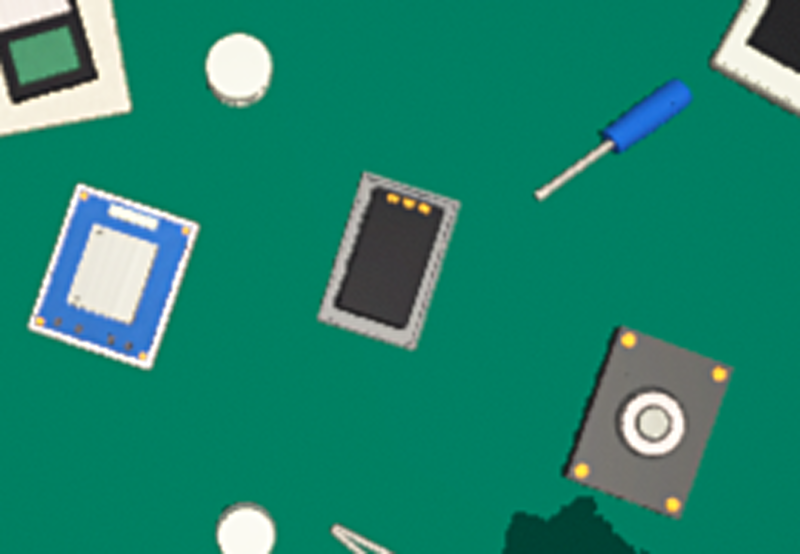

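All the parts sit in their places: the cover on the chip outline at (112,273), the battery inside the tray at (390,258), and the ring and magnet concentric in the shell at (653,423). The jar and spool have not moved, so I am handing in.

```bash
python3 -c "
from cell import manip
print(manip.sign_off())"
```

```text
the job is handed in; nothing more can be done
None
```

I took the stack apart from the top down, placed all four parts, and handed the job in at about 41 s of the 128 s allowed. The gripper was open and clear of everything.

- **Loudspeaker and ring:** The loudspeaker went magnet up into the shell recess. I released it about 0.4 mm above the floor, judged from the grip height. The ring went over the magnet and met the shoulder with about 2.5 N at the expected height. The last top view shows ring and magnet concentric.
- **Cover:** It lies over the chip along the outline, at about (596.6, 107.8) mm and -17.7°, against a target of about (596.3, 107.8) mm and -18°.
- **Battery:** It is inside the tray walls, with the grip released at (612.4, -115.5) mm against a tray centre of about (612, -115.4) mm. At release the fingertips were about 1.5 mm above the tray rim.
- **Bystanders:** The jar and spool measured within about 2 mm of their first positions, which is the measuring noise.

**Disagreements:** The two cameras differed by about 2 mm on most fixed points, so I averaged them. In the final check the network masks put the battery, the ring and the side-view cover a few mm (up to about 15 mm in y) off. I put that down to the masks including the visible side faces. The pictures themselves showed everything seated. I had no way to measure directly that the parts lie flat.

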